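# Hold a vial carrier against a background card for inspection

## Task

Set up a clarity check: take the white card off its stand by the black tab, hook it over the blue end of the rail with the white face toward you, slide it along, still hooked, until it is centred on the red band, and let it hang there. Then lift the blue carrier with its two vials by the white grip and finish while holding it, steady and level in the air, square to the card and about 10 cm in front of it, both vials before the middle of the white face. Only the gripper may carry it; keep the vials upright in their holes and leave the other things alone.

Things in the scene. Friction and masses are not known exactly. Their poses are not given: they have to be found in the camera images.
- card: Loose card, about 100 g, on a steel hook, starts hanging on the stand's bar. Origin: middle of the hook's inner top, where it rests on a bar. z up; white face looks to -x. Hook: inverted U, 40 mm long in y, gap 16 mm in x, sides straight for 18 mm, then flaring outward to 27 mm below the origin. White plate 130 (y) x 100 (z) x 3 mm at x = -14 mm, 8 to 108 mm below the origin.
- card_tab (a point): Middle of the black grip tab, 25 mm above the card's origin; axes as the card's. Tab 10 mm (x) x 40 mm (y) x 42 mm (z), standing on the hook's 4 mm top plate. Pinch across x.
- card_face (a point): Centre of the card's white face, 15 mm in front of (-x) and 58 mm below the card's origin; axes as the card's.
- stand: Fixed parking stand: grey base 70 x 110 x 10 mm, post 10 x 30 mm, and on it a short aluminium bar along its y, 80 mm long, 10 mm (x) x 16 mm (z), top at z = 130 mm. Origin under the centre of the base, z up.
- rail: Fixed aluminium rail: bar along its y, 380 mm long, 10 mm (x) x 16 mm (z), top 220 mm above the bench, on two 10 x 12 mm posts at y = -184 and +184 mm with grey feet 70 x 50 x 10 mm. Origin on the bench under the middle of the bar; y along the bar, x away from the robot. Its +y (left) end is painted blue for 70 mm.
- rail_load (a point): Middle of the blue end, on the top of the rail (120 mm from the middle of the rail along its +y); axes as the rail's.
- mark: Red band, 16 mm wide, painted round the rail. Origin: its middle, on the top of the rail.
- carrier: Loose two-vial carrier, about 250 g: blue block 50 (x) x 110 (y) x 28 mm (z) with two holes 18.5 mm wide, 20 mm deep, at y = -30 and +30 mm; between them a 12 x 16 mm post with a white grip bar on top. Vial caps reach 55 mm above the underside. Origin: centre of the underside, z up, y along the row of vials.
- carrier_grip (a point): Middle of the carrier's white grip bar, 89 mm above its underside; axes as the carrier's. Bar 12 mm (x) x 50 mm (y), from 73 to 105 mm above the underside. Pinch across x.
- vial_row (a point): Point midway between the two vials at half their height, 32 mm above the carrier's underside; axes as the carrier's.
- vial_blue: Loose glass vial with blue cap, 16 mm wide, 47 mm tall, standing in the carrier's +y hole at the start. Origin at its foot, 8 mm above the carrier's underside.
- vial_white: The same with white cap, in the -y hole.
- beaker: Bystander: glass beaker, 56 x 63 x 70 mm, standing behind the rail. Origin under its centre.
- wash_bottle: Bystander: white wash bottle with red cap and bent spout, 65 x 109 x 193 mm, behind the rail. Origin under its centre.
- timer: Bystander: white bench timer with three buttons, 50 x 62 x 18 mm, near the front edge. Origin under its centre.
- tape: Bystander: roll of beige tape, 62 mm wide, 18 mm high, near the front edge. Origin under its centre.
Mind the look-alikes: they are no part of the job. What is shaped like the stand but pink is not meant.

How it is judged:
By the outcome, as a careful person would: the job done as asked, in the order asked, and still so for the second after the job is handed in, while the arm keeps its last pose, push and grip.
It also fails if it takes over 58 s, if anything falls off the work surface, if the arm or the gripper's body presses on something with over 40 N, if the wrist force passes 120 N, or if a joint passes its speed limit or range.

## Robot

A 6-joint arm with a two-finger parallel gripper is mounted at the origin on a cart in front of the work surface, level with it; the furniture and walls round the work are solid. World frame = base frame: x ahead of the robot, y to its left, z up, the work surface at z = 0. Lengths are in m, angles in rad, forces in N, time in s.
With the tool pointing down it reaches from about 0.3 to 0.775 m from the base axis. Payload 14.6 kg.
Tool frame: the origin (TCP) lies at the very end of the fingers, on their centre line; the grasp point (between the pads) lies 19 mm behind it; z points along the fingers, y is the line along which they close (so a half turn about z gives the same grasp; the last joint's range is limited). The gripper opens to 94 mm and grips with 3 to 60 N. Pads are 16 mm wide; open, the fingers measure 119 mm over their backs; the gripper's body (75 mm by 177 mm) begins 78 mm behind the grasp point.
Start: joints at [1.214, 0.3, 1.521, -0, 1.321, -0.067], TCP at [0.157, 0.527, 0.179] pointing down, gripper open.
Joint ranges: [-3.03, 3.03], [-0.79, 2.21], [0.23, 2.52], [-1.04, 4.18], [0, 3.07], [-2.55, 2.55]. Speed limits (rad/s): [2.22, 2.22, 2.57, 3.14, 3.14, 3.14].

## Interface

Orientations are given as [roll, pitch, yaw] about the fixed x, y, z axes, in that order (R = Rz(yaw) Ry(pitch) Rx(roll)).
In Python, from station import ctrl, cams gives the robot as it stands. The module is installed in compiled form; this text tells all that it offers.
- The arm moves only by the tool arm_command, never from a script. Its argument "plan" is a list that holds one entry, the list of rows, each a list of 7 numbers: the shift along the tool's x, y, z in normalised numbers (1 is 1 m), then the turn, a rotation vector about the tool's x, y, z in fractions of the full range, 1 being pi rad, then the closure, from -1 (fully open) to 1 (shut). A call has 1 to 12 rows; each row is the pose to reach, as a shift and turn from the pose commanded when the call began, along the tool's axes at that moment; what a row does not reach only later rows make up. A row lasts 1/10 s, in which the tool goes at most 50 mm and 8.59 degrees, less where a joint would pass 70% of its speed; a pose out of reach is approached as far as the arm can. A shift or turn number past 1, either way, is cut back to 1. A call with a gripper value outside its range is refused whole. The fingers move at their own pace and stop on an object; "squeeze" is the grip in N (left out, the last holds). Time passes only in rows, so rows that repeat a pose let the fingers close. It gives the time, the measured TCP pose, the force, the opening and the grip force at its end, in the units of the state.
- ctrl.get_obs(): the state, without advancing time (a new reading comes with each control period).
- cams.camera(name): name is "scene" or "top" or "wrist"; returns (picture, depth): 400x640x3 uint8, blue, green, red; 400x640 float32, m along the optical axis (not along the pixel's ray), 0 where there is no reading.
- cams.camera_info(name): a dict with "fx", "fy", "cx", "cy" (pixels), "dist_coeffs" ([k1, k2, p1, p2, k3] as OpenCV has them; the pictures are not rectified), "world_to_cam" (4x4, takes a point from world to camera coordinates). Camera axes: x right, y down, z forward; pixel columns grow to the right and rows downward; lengths in m; the calibration is good to about 2 mm. A picture is of the moment at which its call begins: read the wrist's pose just before it. camera_info takes no time and is no camera call; for the wrist camera it gives the pose at the moment of the call.
- ctrl.hand_in(): hands the job in; it is judged then, once.
The state is a dict: "time_s": time; "qpos": joint angles; "joint_vel": joint speeds; "tau": joint torques, N m; "ee_pos": TCP position; "eef_rot": TCP orientation; "force": force on the tool from outside, world axes, zero at the start; "moment": the same for the moment, N m; "grip_width": finger opening in m; "grip_force": force on a finger pad.
Only numpy, scipy, OpenCV 4.12 (cv2) and the standard library are available. Lean on these libraries where they do the work, as an engineer would, in place of code of your own. Each camera call takes 0.05 s, during which the arm holds its last target. There are 200 camera calls.

## Working session

There is one attempt and no reset: what is moved stays moved. The work goes in short steps, Python scripts to look and compute and a tool call to move; the robot and the scene stay as the last step left them, time stands still between calls to the robot, and variables do not carry over. Pictures are saved under pics/ and viewed, at most 10 in all, crops included, and the job is handed in when it is done.

Besides the shell and the picture viewer there is one more tool, called as name(argument=value, ...), one argument or row to a line, values as JSON. arm_command: Moves the arm, as the interface text tells. Its arguments: {"type":"object","properties":{"plan":{"type":"array"},"squeeze":{"type":"number"}},"required":["plan"]}

```bash
mkdir -p pics; ls
cat > h.py <<'E'
import numpy as np, cv2, json
from station import ctrl, cams
from scipy.spatial.transform import Rotation as R
def shot(n):
    i=cams.camera_info(n); p,d=cams.camera(n); return p,d,i
def pts(px,d,i):
    "world points for pixels (N,2) by depth"
    px=np.asarray(px,float).reshape(-1,2)
    K=np.array([[i['fx'],0,i['cx']],[0,i['fy'],i['cy']],[0,0,1]])
    u=cv2.undistortPoints(px.reshape(-1,1,2),K,np.array(i['dist_coeffs'])).reshape(-1,2)
    z=d[px[:,1].astype(int),px[:,0].astype(int)]
    c=np.c_[u*z[:,None],z]; W=np.linalg.inv(np.array(i['world_to_cam']))
    return c@W[:3,:3].T+W[:3,3]
def cloud(d,i):
    v,u=np.mgrid[0:400,0:640]
    return pts(np.c_[u.ravel(),v.ravel()],d,i).reshape(400,640,3)
E
python3 - <<'E'
from h import *
for n in ('scene','top'):
    p,d,i=shot(n); cv2.imwrite(f'pics/{n}0.png',p); np.savez(f'{n}0.npz',p=p,d=d,P=cloud(d,i))
    print(n,np.round(i['world_to_cam'],3).tolist(),(d==0).mean())
o=ctrl.get_obs();print(o['time_s'],o['ee_pos'],o['eef_rot'],o['force'],o['grip_width'])
E
```

```text
pics
scene [[0.571, -0.821, 0.016, -0.212], [-0.42, -0.309, -0.853, 0.416], [0.706, 0.48, -0.521, 1.167], [0.0, 0.0, 0.0, 1.0]] 0.00405078125
top [[0.075, -0.997, 0.003, 0.08], [-0.977, -0.074, -0.202, 0.585], [0.201, 0.012, -0.979, 1.307], [0.0, 0.0, 0.0, 1.0]] 0.0040625
0.1 [0.15706161 0.52682586 0.17804739] [-3.14057911e+00 -1.06845524e-04  2.85179965e+00] [ 0.1510756  -1.14176923  0.11019053] 0.09411537858739218
```

View pics/scene0.png

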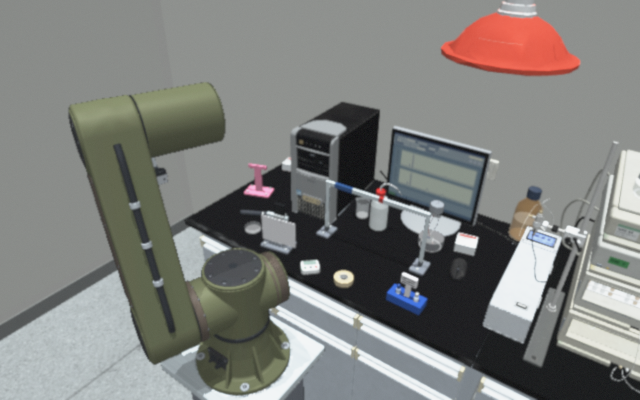

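View pics/top0.png

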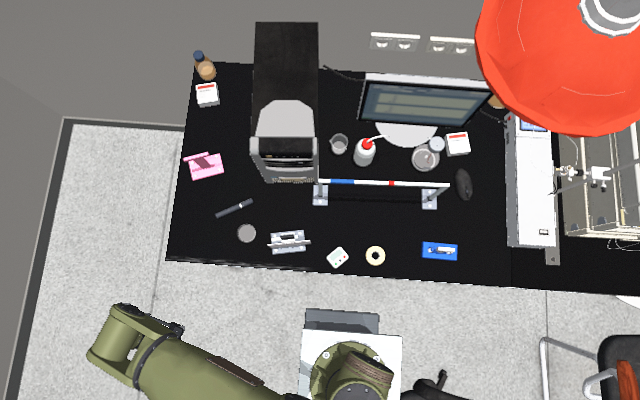

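The scene view shows the white card on its grey stand at (278,232), a pink look-alike stand at (259,180), the rail from (330,183) to (430,215), and the carrier at (407,295). In the top view the stand is at (290,242), the rail runs from (318,183) to (450,184) with blue at (342,182) and red at (391,183), and the carrier is at (440,251). The PC tower sits close to the blue end, at about (285,160).

The two stand candidates are grey with the card (scene 278,232) and pink (scene 259,180). The grey one with the white card fits, and I'll confirm it in a crop.

Run:
```python
from h import *
T=np.load('top0.npz');S=np.load('scene0.npz')
a=cv2.resize(T['p'][140:270,180:480],None,fx=2.6,fy=2.6,interpolation=cv2.INTER_CUBIC)
b=cv2.resize(S['p'][165:320,235:445],None,fx=2.0,fy=2.0,interpolation=cv2.INTER_CUBIC)[:260]
c=np.zeros((a.shape[0]+b.shape[0],780,3),np.uint8);c[:a.shape[0]]=a[:,:780];c[a.shape[0]:,:b.shape[1]]=b
cv2.imwrite('pics/c1.png',c);print(c.shape)
P=T['P'];p=T['p'].astype(int);hsv=cv2.cvtColor(T['p'],cv2.COLOR_BGR2HSV)
def rep(n,m):
    q=P[m];print(n,m.sum(),'med',np.round(np.median(q,0),4),'min',np.round(q.min(0),3),'max',np.round(q.max(0),3))
X,Y,Z=P[...,0],P[...,1],P[...,2]
u=np.arange(640)[None,:]+0*Z;v=np.arange(400)[:,None]+0*Z
def box(a,b,c,d):return (u>=a)&(u<=b)&(v>=c)&(v<=d)
rail=box(315,455,174,192)&(Z>.205)&(Z<.235)
rep('rail',rail)
q=P[rail];l=np.polyfit(q[:,1],q[:,0],1);print('rail x=',l,'yaw',-np.arctan(l[0]))
H,Sa,V=hsv[...,0],hsv[...,1],hsv[...,2]
rep('blue',rail&(abs(H-110)<15)&(Sa>130))
rep('red',rail&((H<8)|(H>172))&(Sa>130))
rep('carrier blue',box(415,465,235,265)&(abs(H-112)<12)&(Sa>140)&(Z>.015)&(Z<.04))
rep('grip',box(415,465,225,265)&(Z>.09)&(Z<.12))
m=box(415,465,235,265)&(abs(H-112)<12)&(Sa>140)&(Z>.015)&(Z<.04)
print('rect',cv2.minAreaRect(P[m][:,:2].astype(np.float32)*1000))
st=box(260,320,222,262)
for lo,hi in((.005,.02),(.08,.128),(.128,.14),(.14,.165),(.165,.2)):
    m=st&(Z>lo)&(Z<hi)
    if m.sum()>5:
        rep(f'stand {lo}',m);print(cv2.minAreaRect(P[m][:,:2].astype(np.float32)*1000))
m=box(245,322,15,185)&(Z>.05);rep('pc',m)
m=box(262,322,100,190)&(Z>.02);rep('pcfront',m)
m=box(325,385,130,168)&(Z>.02);rep('beaker+bottle',m)
m=box(325,345,245,270)&(Z>.01);rep('timer',m)
m=box(410,442,140,172)&(Z>.02);rep('thing',m)
```

```text
(598, 780, 3)
rail 586 med [ 0.5939 -0.0468  0.221 ] min [ 0.582 -0.238  0.205] max [0.607 0.141 0.228]
rail x= [-0.03966876  0.59194617] yaw 0.039647975086976414
  return _methods._mean(a, axis=axis, dtype=dtype,
  ret = um.true_divide(
Traceback (most recent call last):
ValueError: zero-size array to reduction operation minimum which has no identity
```

View pics/c1.png

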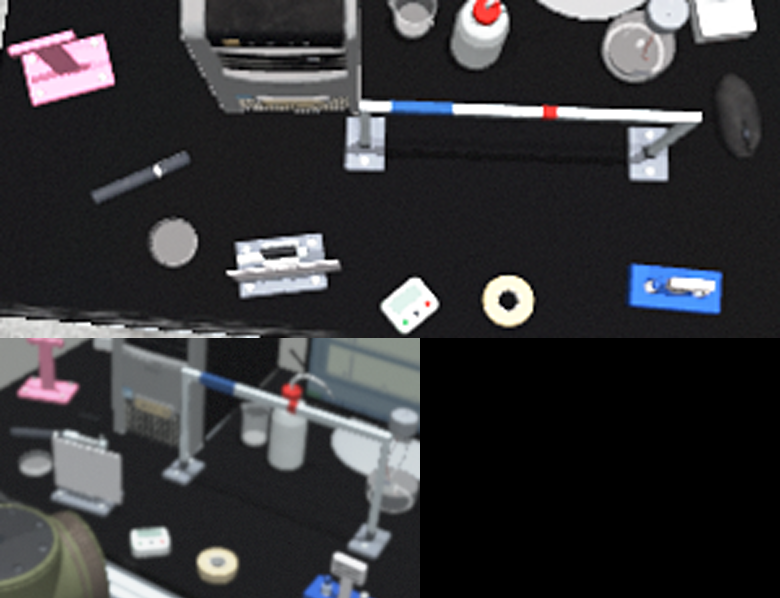

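The crop confirms the grey stand, with the white card and black tab, at crop (282,262). The pink stand at (65,65) is empty. The blue part of the rail is at (422,107), the red band at (549,112), and the PC front edge ends at about x=355, right beside the rail's left end.

```bash
python3 - 2>&1 <<'E'
from h import *
T=np.load('top0.npz')
P=T['P'];hsv=cv2.cvtColor(T['p'],cv2.COLOR_BGR2HSV).astype(int)
X,Y,Z=P[...,0],P[...,1],P[...,2]
H,Sa,V=hsv[...,0],hsv[...,1],hsv[...,2]
u=np.arange(640)[None,:]+0*Z;v=np.arange(400)[:,None]+0*Z
def box(a,b,c,d):return (u>=a)&(u<=b)&(v>=c)&(v<=d)
def rep(n,m,r=0):
    q=P[m]
    if len(q)<4: print(n,'few');return
    print(n,m.sum(),'med',np.round(np.median(q,0),4),'mean',np.round(q.mean(0),4),'min',np.round(q.min(0),3),'max',np.round(q.max(0),3))
    if r: print('   rect',cv2.minAreaRect(q[:,:2].astype(np.float32)*1000))
rail=box(315,455,174,192)&(Z>.205)&(Z<.235)
rep('rail',rail,1)
rep('blue',rail&(abs(H-110)<15)&(Sa>130)); rep('red',rail&((H<8)|(H>172))&(Sa>130))
c=box(415,465,235,265)
rep('cb',c&(abs(H-112)<15)&(Sa>120)&(Z>.015)&(Z<.04),1); rep('grip',c&(Z>.09)&(Z<.12),1)
rep('caps',c&(Z>.045)&(Z<.065),1)
st=box(255,325,222,265)
for lo,hi in((.005,.02),(.03,.11),(.11,.128),(.128,.14),(.14,.17),(.17,.2)):
    rep(f'stand {lo}',st&(Z>lo)&(Z<hi),1)
rep('pcfront',box(255,322,100,190)&(Z>.03)); rep('pctop',box(255,322,15,130)&(Z>.25))
rep('beaker+bottle',box(325,385,130,168)&(Z>.02)); rep('monitor',box(355,495,70,140)&(Z>.1)); rep('thing',box(408,445,132,172)&(Z>.02))
rep('timer',box(325,350,245,270)&(Z>.01))
E
```

```text
rail 586 med [ 0.5939 -0.0468  0.221 ] mean [ 0.5938 -0.0468  0.2198] min [ 0.582 -0.238  0.205] max [0.607 0.141 0.228]
   rect ((594.9437866210938, -48.80189514160156), (12.51902961730957, 379.0805358886719), 2.343966484069824)
blue 112 med [0.589  0.0696 0.221 ] mean [0.5893 0.0699 0.22  ] min [0.584 0.037 0.205] max [0.598 0.103 0.226]
red 26 med [ 0.5931 -0.0697  0.2212] mean [ 0.5937 -0.07    0.2193] min [ 0.589 -0.078  0.208] max [ 0.6   -0.063  0.228]
cb 406 med [ 0.4226 -0.2589  0.0292] mean [ 0.4272 -0.2631  0.029 ] min [ 0.403 -0.324  0.015] max [ 0.454 -0.211  0.039]
   rect ((428.4646301269531, -267.2919006347656), (112.1018295288086, 50.48808670043945), 88.99203491210938)
grip 75 med [ 0.4279 -0.2654  0.1053] mean [ 0.428  -0.2652  0.1045] min [ 0.422 -0.29   0.09 ] max [ 0.435 -0.241  0.112]
   rect ((428.304443359375, -265.8352966308594), (48.87201690673828, 12.4874849319458), 89.11451721191406)
caps 17 med [ 0.4284 -0.2384  0.0553] mean [ 0.4277 -0.2477  0.0557] min [ 0.424 -0.299  0.048] max [ 0.432 -0.23   0.064]
   rect ((427.41302490234375, -264.3438720703125), (
[... 1431 characters left out ...]
med [0.6572 0.2292 0.3502] mean [0.6681 0.2293 0.3072] min [0.302 0.108 0.03 ] max [0.845 0.322 1.398]
pctop 7416 med [0.8506 0.2456 0.3486] mean [0.853  0.246  0.3487] min [0.302 0.108 0.25 ] max [1.063 0.37  1.398]
beaker+bottle 683 med [0.7268 0.0127 0.1074] mean [0.7244 0.0257 0.1225] min [ 0.302 -0.052  0.02 ] max [0.789 0.119 1.398]
monitor 5923 med [ 0.8394 -0.1475  0.2805] mean [ 0.8293 -0.14    0.2876] min [ 0.302 -0.319  0.1  ] max [0.894 0.108 1.398]
thing 762 med [ 0.735  -0.2065  0.0409] mean [ 0.7315 -0.2045  0.0946] min [ 0.302 -0.256  0.02 ] max [0.831 0.108 1.398]
timer 276 med [0.3839 0.063  0.0182] mean [0.383  0.0634 0.0384] min [0.302 0.028 0.01 ] max [0.416 0.108 1.398]
```

```bash
cat >> h.py <<'E'
def plan(*wps):
    "print tool-frame shift/turn from the present pose to each (x,y,z,yaw) for a downward tool"
    o=ctrl.get_obs(); R0=R.from_euler('xyz',o['eef_rot']); p0=np.array(o['ee_pos'])
    print('t',round(o['time_s'],2),'p',np.round(p0*1e3,1),'rot',np.round(o['eef_rot'],4),'F',np.round(o['force'],1),'w',round(o['grip_width'],4),'gf',round(float(o['grip_force']),1))
    for x,y,z,yaw in wps:
        d=R0.inv().apply(np.array([x,y,z])-p0)*1e3
        rv=(R0.inv()*R.from_euler('xyz',[np.pi,0,yaw])).as_rotvec()
        print(np.round(d,1).tolist(),np.round(rv,4).tolist())
E
python3 -c "
from h import *
plan((.157,.527,.29,2.852),(.39,.22,.29,1.756))"
```

```text
t 0.1 p [157.1 526.8 178. ] rot [-3.1406e+00 -1.0000e-04  2.8518e+00] F [ 0.2 -1.1  0.1] w 0.0941 gf 0.0
[0.1, 0.0, -112.0] [-0.001, -0.0001, -0.0002]
[-310.9, -227.6, -111.8] [-0.001, 0.0005, 1.0958]
```

The manual's scale: shifts go in shares of 1 m and turns go in shares of pi rad. Converting my numbers, -311 mm / 1000 = -0.311, -112 mm / 1000 = -0.112, 1.096 rad / 3.1416 = 0.3489.

arm_command(
  plan=[
    [[0,0,-0.05,0,0,0,-1],[-0.02,-0.015,-0.095,0,0,0.0318,-1],[-0.06,-0.044,-0.112,0,0,0.0764,-1],[-0.1,-0.073,-0.112,0,0,0.121,-1],[-0.14,-0.102,-0.112,0,0,0.1655,-1],[-0.18,-0.132,-0.112,0,0,0.2101,-1],[-0.22,-0.161,-0.112,0,0,0.2546,-1],[-0.26,-0.19,-0.112,0,0,0.2992,-1],[-0.295,-0.216,-0.112,0,0,0.3342,-1],[-0.311,-0.228,-0.112,0,0,0.3489,-1],[-0.311,-0.228,-0.112,0,0,0.3489,-1],[-0.311,-0.228,-0.112,0,0,0.3489,-1]],
  ],
)

```text
time_s: 1.3
ee_pos: [0.3898, 0.2199, 0.2903]
eef_rot: [-3.141, -0.0, 1.756]
force: [0.4, 0.6, -0.2]
grip_width: 0.0939
grip_force: 0.0
```

Run:
```python
from h import *
p,d,i=shot('wrist'); P=cloud(d,i); cv2.imwrite('pics/w1.png',p)
Z=P[...,2];near=(np.hypot(P[...,0]-.424,P[...,1]-.22)<.1)
for lo,hi in((.03,.12),(.128,.1365),(.171,.182)):
    q=P[near&(Z>lo)&(Z<hi)]
    if len(q)>10: print(lo,len(q),np.round(np.median(q,0),4),cv2.minAreaRect(q[:,:2].astype(np.float32)*1000))
print(np.round(np.linalg.inv(i['world_to_cam']),3).tolist())
plan((.424,.22,.141,1.756))
```

```text
0.03 390 [0.4091 0.235  0.0821] ((421.0577087402344, 220.20114135742188), (31.38597869873047, 128.8323211669922), 9.022587776184082)
0.128 638 [0.4163 0.2343 0.1328] ((421.67718505859375, 229.89596557617188), (26.047306060791016, 78.92471313476562), 9.925795555114746)
0.171 390 [0.4218 0.2215 0.1757] ((422.27313232421875, 220.74879455566406), (9.987812042236328, 38.61856460571289), 10.98358154296875)
[[0.983, 0.179, 0.043, 0.376], [0.184, -0.954, -0.236, 0.287], [-0.001, 0.24, -0.971, 0.497], [0.0, 0.0, 0.0, 1.0]]
t 1.35 p [389.6 220.3 290.4] rot [-3.1413e+00 -1.0000e-04  1.7574e+00] F [-0.3  0.8  0.3] w 0.0939 gf 0.0
[-6.7, 33.8, 149.4] [-0.0003, -0.0001, 0.0014]
```

View pics/w1.png

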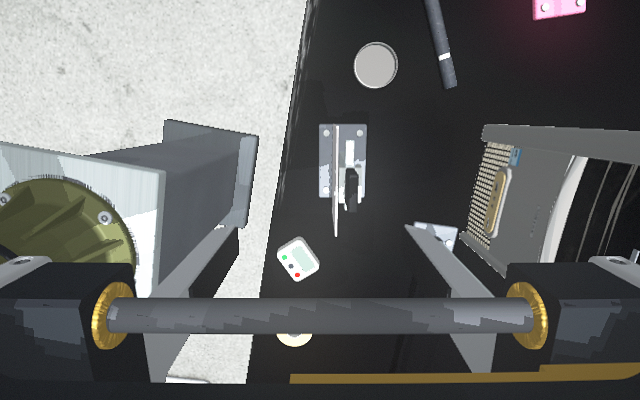

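The wrist view shows the black tab at (352,188) behind the white plate's edge at (336,180), on the grey stand. Next I grasp it.

In the tool's units: 149 mm / 1000 = 0.149, 130 mm / 1000 = 0.13, 0.004 rad / 3.1416 = 0.0013.

arm_command(
  plan=[
    [[-0.006,0.033,0.02,0,0,0.0013,-1],[-0.006,0.033,0.06,0,0,0.0013,-1],[-0.006,0.033,0.1,0,0,0.0013,-1],[-0.006,0.033,0.13,0,0,0.0013,-1],[-0.006,0.033,0.149,0,0,0.0013,-1],[-0.006,0.033,0.149,0,0,0.0013,-1],[-0.006,0.033,0.149,0,0,0.0013,0.5],[-0.006,0.033,0.149,0,0,0.0013,1],[-0.006,0.033,0.149,0,0,0.0013,1],[-0.006,0.033,0.149,0,0,0.0013,1],[-0.006,0.033,0.149,0,0,0.0013,1],[-0.006,0.033,0.149,0,0,0.0013,1]],
  ],
  squeeze=25,
)

```text
time_s: 2.55
ee_pos: [0.4237, 0.2199, 0.1417]
eef_rot: [3.141, -0.0, 1.752]
force: [-0.0, -0.4, -0.8]
grip_width: 0.0494
grip_force: 0.0
```

```bash
python3 -c "
from h import *
plan((.423,.22,.18,1.761),(.423,.22,.283,1.761),(.46,.07,.283,1.611))"
```

```text
t 2.55 p [423.7 219.9 141.7] rot [ 3.1413e+00 -1.0000e-04  1.7517e+00] F [-0.  -0.4 -0.8] w 0.0494 gf 0.0
[0.3, -0.6, -38.3] [0.0002, -0.0001, -0.0093]
[0.3, -0.6, -141.3] [0.0002, -0.0001, -0.0093]
[-153.9, 8.8, -141.3] [0.0002, -0.0001, 0.1407]
```

In the tool's units: -60 mm / 1000 = -0.06, -40 mm / 1000 = -0.04, -0.009 rad / 3.1416 = -0.0029.

arm_command(
  plan=[
    [[0,0,0,0,0,-0.0029,1],[0,0,0,0,0,-0.0029,1],[0,0,0,0,0,-0.0029,1],[0,0,0,0,0,-0.0029,1],[0,0,0,0,0,-0.0029,1],[0,0,0,0,0,-0.0029,1],[0,0,0,0,0,-0.0029,1],[0,0,-0.004,0,0,-0.0029,1],[0,0,-0.01,0,0,-0.0029,1],[0,0,-0.02,0,0,-0.0029,1],[0,0,-0.04,0,0,-0.0029,1],[0,0,-0.06,0,0,-0.0029,1]],
  ],
)

```text
time_s: 3.75
ee_pos: [0.4235, 0.2198, 0.2029]
eef_rot: [3.141, -0.0, 1.761]
force: [-0.1, 1.3, -0.5]
grip_width: 0.0097
grip_force: 25.0
```

```bash
python3 -c "
from h import *
plan((.423,.22,.288,1.761),(.46,.07,.288,1.611))"
```

```text
t 3.75 p [423.5 219.8 202.9] rot [ 3.1415 -0.      1.7608] F [-0.1  1.3 -0.5] w 0.0097 gf 25.0
[0.3, -0.5, -85.1] [0.0001, -0.0, -0.0002]
[-154.0, 7.5, -85.1] [0.0001, -0.0, 0.1498]
```

In the tool's units: -154 mm / 1000 = -0.154, -140 mm / 1000 = -0.14, 0.07 rad / 3.1416 = 0.0223.

arm_command(
  plan=[
    [[0,0,-0.025,0,0,0,1],[0,0,-0.055,0,0,0,1],[-0.004,0,-0.078,0,0,0.0032,1],[-0.02,0.001,-0.085,0,0,0.0095,1],[-0.045,0.002,-0.085,0,0,0.0159,1],[-0.07,0.003,-0.085,0,0,0.0223,1],[-0.095,0.004,-0.085,0,0,0.0286,1],[-0.12,0.006,-0.085,0,0,0.0366,1],[-0.14,0.007,-0.085,0,0,0.043,1],[-0.154,0.007,-0.085,0,0,0.0477,1],[-0.154,0.007,-0.085,0,0,0.0477,1],[-0.154,0.007,-0.085,0,0,0.0477,1]],
  ],
)

```text
time_s: 4.95
ee_pos: [0.4595, 0.0702, 0.2871]
eef_rot: [3.141, -0.0, 1.611]
force: [-0.1, 0.5, -0.8]
grip_width: 0.0096
grip_force: 25.0
```

Run:
```python
from h import *
p,d,i=shot('wrist'); P=cloud(d,i); cv2.imwrite('pics/w2.png',p)
t,dt,it=shot('top');Pt=cloud(dt,it)
for n,pp,Q in(('w',p,P),('t',t,Pt)):
    hsv=cv2.cvtColor(pp,cv2.COLOR_BGR2HSV).astype(int);H,S=hsv[...,0],hsv[...,1]
    Z=Q[...,2]; m=(Z>.2165)&(Z<.2245)&(abs(Q[...,0]-.594+.04*Q[...,1])<.03)&(abs(Q[...,1]+.05)<.2)
    q=Q[m]
    if len(q)>20: l=np.polyfit(q[:,1],q[:,0],1);print(n,len(q),'line',l,'z',np.median(q[:,2]),'x@.07',np.polyval(l,.07),'ymax',q[:,1].max(),'ymin',q[:,1].min(),cv2.minAreaRect(q[:,:2].astype(np.float32)*1000))
    for nm,c in(('blue',(abs(H-110)<15)&(S>130)),('red',((H<8)|(H>172))&(S>130))):
        q=Q[m&c]
        if len(q)>3: print(nm,len(q),np.round(q.mean(0),4),q.min(0).round(4),q.max(0).round(4))
# card pose in the grip: plate & tab points in tool axes
o=ctrl.get_obs();A=R.from_euler('xyz',[0,0,o['eef_rot'][2]-np.pi/2])
for n,Q in(('w',P),('t',Pt)):
    L=A.inv().apply((Q.reshape(-1,3)-o['ee_pos']))
    m=(abs(L[:,1])<.075)&(abs(L[:,0])<.03)&(L[:,2]<-.0)&(L[:,2]>-.13)
    print(n,m.sum(),[ (round(z,2),(m&(abs(L[:,2]-z)<.01)).sum(),np.round(np.median(L[m&(abs(L[:,2]-z)<.01)],0),4).tolist(),np.round([L[m&(abs(L[:,2]-z)<.01)][:,1].min(),L[m&(abs(L[:,2]-z)<.01)][:,1].max()],4).tolist()) for z in(-.12,-.1,-.08,-.06,-.04,-.02,-.01) if (m&(abs(L[:,2]-z)<.01)).sum()>5])
plan((.589,.07,.288,1.611))
```

```text
w 2577 line [-0.04910352  0.59143313] z 0.2199783175402557 x@.07 0.587995886931365 ymax 0.14066013066429606 ymin -0.10006743807108928 ((590.5992431640625, 20.125900268554688), (12.161989212036133, 240.85792541503906), 2.543238401412964)
blue 1072 [0.5881 0.0719 0.2201] [0.5816 0.0364 0.2165] [0.5957 0.1058 0.2228]
red 87 [ 0.597  -0.0701  0.2206] [ 0.5936 -0.0789  0.2191] [ 0.6002 -0.0621  0.222 ]
t 309 line [-0.03773298  0.5931511 ] z 0.22124885096562785 x@.07 0.5905097935851954 ymax 0.1406819939568585 ymin -0.2374601395107881 ((594.8206787109375, -48.40802001953125), (11.83791732788086, 378.2540588378906), 2.4648501873016357)
red 17 [ 0.595  -0.0698  0.2211] [ 0.5901 -0.0761  0.2182] [ 0.6002 -0.0636  0.2242]
w 1644 [(-0.12, np.int64(44), [-0.0131, 0.0291, -0.114], [0.0067, 0.0647]), (-0.1, np.int64(45), [-0.0131, 0.0465, -0.0942], [0.005, 0.0649]), (-0.08, np.int64(62), [-0.0131, 0.0394, -0.0753], [0.0098, 0.0642]), (-0.06, np.int64(72), [-0.0131, 0.0381, -0.0565], [0.0143, 0.0646]), (-0.04, np.int64(105), [-0.013, 0.0296, -0.0374], [0.0142, 0.0648]), (-0.02, np.int64(642), [-0.0139, 0.0209, -0.0194], [-0.0105, 0.0644]), (-0.01, np.int64(1138), [-0.0087, 0.0138, -0.008], [-0.0079, 0.0644])]
t 73 [(-0.1, np.int64(8), [-0.0144, -0.0147, -0.1068], [-0.0626, 0.0624]), (-0.08, np.int64(13), [-0.0142, -0.0466, -0.0832], [-0.0632, 0.0622]), (-0.06, np.int64(12), [-0.0146, -0.0487, -0.059], [-0.0636, 0.0339]), (-0.04, np.int64(15), [-0.0145, -0.0453, -0.0369], [-0.0641, 0.0618]), (-0.02, np.int64(21), [-0.0138, 0.0263, -0.0185], [-0.063, 0.0643]), (-0.01, np.int64(15), [-0.0139, -0.0436, -0.0173], [-0.063, 0.0615])]
t 5.05 p [459.4  70.6 286.8] rot [ 3.1413e+00 -1.0000e-04  1.6118e+00] F [-0.3 -0.9 -2.1] w 0.0098 gf 25.0
[-5.9, 129.5, -1.1] [0.0003, -0.0001, 0.0008]
```

View pics/w2.png

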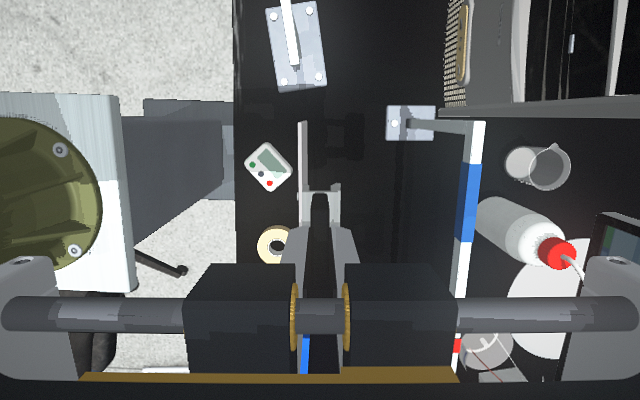

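Wrist view: the card hangs straight in the fingers (tab at 320,200), with blue at (468,200) and the PC side edge at (540,110), clear of the path. Next I move over the blue end.

In the tool's units: 129.5 mm / 1000 = 0.1295, 110 mm / 1000 = 0.11, 0.001 rad / 3.1416 = 0.0003.

arm_command(
  plan=[
    [[0,0.01,-0.001,0,0,0.0003,1],[-0.001,0.03,-0.001,0,0,0.0003,1],[-0.002,0.055,-0.001,0,0,0.0003,1],[-0.004,0.085,-0.001,0,0,0.0003,1],[-0.005,0.11,-0.001,0,0,0.0003,1],[-0.006,0.124,-0.001,0,0,0.0003,1],[-0.006,0.1295,-0.001,0,0,0.0003,1],[-0.006,0.1295,-0.001,0,0,0.0003,1],[-0.006,0.1295,0.01,0,0,0.0003,1],[-0.006,0.1295,0.018,0,0,0.0003,1],[-0.006,0.1295,0.023,0,0,0.0003,1],[-0.006,0.1295,0.023,0,0,0.0003,1]],
  ],
)

```text
time_s: 6.25
ee_pos: [0.5887, 0.0691, 0.2627]
eef_rot: [-3.14, 0.0, 1.61]
force: [-0.1, -0.7, -1.1]
grip_width: 0.0094
grip_force: 25.0
```

Run:
```python
from h import *
s,d,i=shot('scene');p,dw,iw=shot('wrist');P=cloud(dw,iw)
a=cv2.resize(s[150:260,300:460],(640,440),interpolation=cv2.INTER_CUBIC)
cv2.imwrite('pics/s3.png',a); cv2.imwrite('w3.png',p)
Z=P[...,2]; m=(Z>.2165)&(Z<.2245)&(abs(P[...,0]-.594+.04*P[...,1])<.03)&(abs(P[...,1]+.05)<.2)
q=P[m];print(len(q),np.polyfit(q[:,1],q[:,0],1),cv2.minAreaRect(q[:,:2].astype(np.float32)*1000))
for y in(0.1,.11,.12,.13):
    w=q[abs(q[:,1]-y)<.005]; print(y,len(w),w[:,0].min(),w[:,0].max()) if len(w) else None
plan((.589,.07,.25,1.613))
```

```text
1832 [-0.04238688  0.5915803 ] ((594.243896484375, 27.2481689453125), (26.863727569580078, 229.11978149414062), 4.775180816650391)
0.1 181 0.582328339607637 0.5925572844506444
0.11 171 0.5822705935574781 0.5920980349319224
0.12 189 0.5735915057838058 0.5917055980822139
0.13 191 0.571874318063261 0.5912432163965584
t 6.35 p [589.1  69.1 263.8] rot [3.1413 0.     1.6098] F [ 0.2 -0.1 -1.7] w 0.0095 gf 25.0
[0.9, -0.1, 13.8] [0.0003, 0.0, -0.0032]
```

View pics/s3.png

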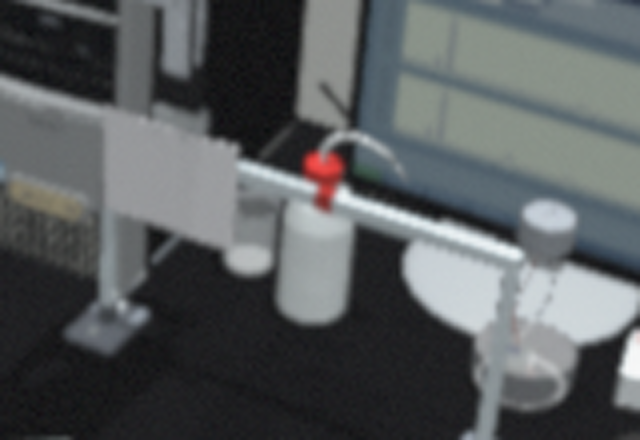

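The scene crop shows the card (170,175) in front of the rail's blue end, with the rail passing behind it to the red band at (325,190). x is aligned, so I lower it onto the rail.

In the tool's units: 31 mm / 1000 = 0.031, 30.5 mm / 1000 = 0.0305, -0.003 rad / 3.1416 = -0.001.

arm_command(
  plan=[
    [[0,0,0.005,0,0,-0.001,1],[0.0005,0,0.01,0,0,-0.001,1],[0.0005,0,0.015,0,0,-0.001,1],[0.0005,0,0.02,0,0,-0.001,1],[0.0005,0,0.024,0,0,-0.001,1],[0.0005,0,0.027,0,0,-0.001,1],[0.0005,0,0.029,0,0,-0.001,1],[0.0005,0,0.0305,0,0,-0.001,1],[0.0005,0,0.031,0,0,-0.001,1],[0.0005,0,0.031,0,0,-0.001,1]],
  ],
)

```text
time_s: 7.35
ee_pos: [0.5892, 0.0696, 0.2326]
eef_rot: [3.142, 0.0, 1.613]
force: [0.1, -0.3, -0.9]
grip_width: 0.0098
grip_force: 25.0
```

```bash
python3 -c "
from h import *
plan((.5947,-.07,.232,1.613))"
```

```text
t 7.35 p [589.2  69.6 232.6] rot [3.1415 0.     1.6128] F [ 0.1 -0.3 -0.9] w 0.0098 gf 25.0
[-139.8, -0.4, 0.6] [0.0001, 0.0, -0.0002]
```

In the tool's units: -118 mm / 1000 = -0.118, -114 mm / 1000 = -0.114.

arm_command(
  plan=[
    [[0,0,0.0007,0,0,0,1],[-0.006,0,0.0007,0,0,0,1],[-0.018,0,0.0007,0,0,0,1],[-0.033,0,0.0007,0,0,0,1],[-0.048,0,0.0007,0,0,0,1],[-0.063,0,0.0007,0,0,0,1],[-0.078,0,0.0007,0,0,0,1],[-0.093,0,0.0007,0,0,0,1],[-0.106,0,0.0007,0,0,0,1],[-0.114,0,0.0007,0,0,0,1],[-0.118,0,0.0007,0,0,0,1],[-0.118,0,0.0007,0,0,0,1]],
  ],
)

```text
time_s: 8.55
ee_pos: [0.5941, -0.0485, 0.2318]
eef_rot: [-3.141, -0.0, 1.613]
force: [-1.5, -0.3, -1.1]
grip_width: 0.0096
grip_force: 25.0
```

Run:
```python
from h import *
t,dt,it=shot('top');Q=cloud(dt,it);w,dw,iw=shot('wrist');P=cloud(dw,iw);cv2.imwrite('pics/w4.png',w)
o=ctrl.get_obs();A=R.from_euler('xyz',[0,0,o['eef_rot'][2]-np.pi/2])
for n,im,C in(('t',t,Q),('w',w,P)):
    L=A.inv().apply(C.reshape(-1,3)-o['ee_pos'])
    m=(abs(L[:,1])<.075)&(abs(L[:,0]+.014)<.008)&(L[:,2]<-.02)&(L[:,2]>-.13)
    if m.sum()>5:print(n,m.sum(),L[m].min(0).round(4),L[m].max(0).round(4))
    hsv=cv2.cvtColor(im,cv2.COLOR_BGR2HSV).astype(int);H,S=hsv[...,0],hsv[...,1]
    r=((H<8)|(H>172))&(S>120)&(C[...,2]>.2)&(C[...,2]<.23)&(abs(C[...,0]-.595)<.015)&(abs(C[...,1]+.07)<.03)
    if r.sum()>2:print('red',r.sum(),C[r].mean(0).round(4),C[r].min(0).round(4),C[r].max(0).round(4))
plan((.5949,-.07,.232,1.613))
```

```text
t 59 [-0.0154  0.0365 -0.1196] [-0.0122  0.0636 -0.0276]
w 517 [-0.0172 -0.0103 -0.1198] [-0.0091  0.065  -0.02  ]
t 8.65 p [594.1 -47.9 231.8] rot [ 3.1416e+00 -1.0000e-04  1.6131e+00] F [-0.5 -0.9 -0.2] w 0.0095 gf 25.0
[-22.1, -0.2, -0.2] [0.0, -0.0001, 0.0001]
```

View pics/w4.png

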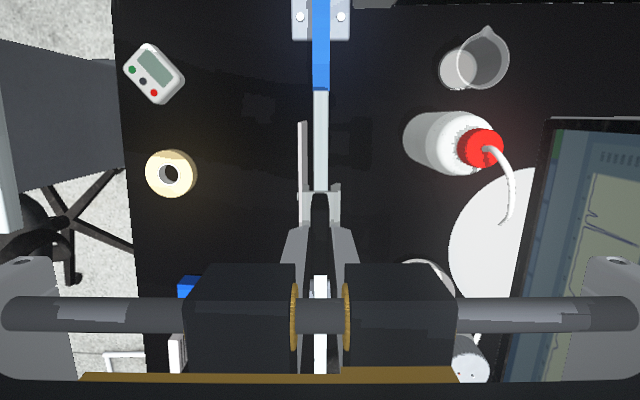

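Wrist view: the card is hooked on the rail (tab at 320,215, plate edge at 302,160) with blue behind it at (320,45). Next I slide the last 22 mm and release.

arm_command(
  plan=[
    [[-0.008,0,0,0,0,0,1],[-0.016,0,0,0,0,0,1],[-0.021,0,0,0,0,0,1],[-0.0223,-0.0002,0,0,0,0,1],[-0.0223,-0.0002,0,0,0,0,1],[-0.0223,-0.0002,0.0003,0,0,0,1],[-0.0223,-0.0002,0.0003,0,0,0,0.6],[-0.0223,-0.0002,0.0003,0,0,0,0.4],[-0.0223,-0.0002,0.0003,0,0,0,0.2],[-0.0223,-0.0002,0.0003,0,0,0,0.2],[-0.0223,-0.0002,0.0003,0,0,0,0.2],[-0.0223,-0.0002,0.0003,0,0,0,0.2]],
  ],
)

```text
time_s: 9.85
ee_pos: [0.5948, -0.0705, 0.2316]
eef_rot: [-3.142, 0.0, 1.613]
force: [-0.7, 0.6, 0.7]
grip_width: 0.0374
grip_force: 0.0
```

```bash
python3 -c "
from h import *
plan((.595,-.07,.33,1.613))"
```

```text
t 9.85 p [594.8 -70.5 231.6] rot [-3.1416  0.      1.6128] F [-0.7  0.6  0.7] w 0.0374 gf 0.0
[0.5, 0.2, -98.4] [-0.0, 0.0, -0.0002]
```

In the tool's units: -170 mm / 1000 = -0.17, -150 mm / 1000 = -0.15, 0.058 rad / 3.1416 = 0.0185.

arm_command(
  plan=[
    [[0,0,-0.01,0,0,0,0.2],[0,0,-0.03,0,0,0,0.2],[0,0,-0.06,0,0,0,-0.2],[0,0,-0.09,0,0,0,-0.5],[0,-0.01,-0.1,0,0,0,-1],[-0.02,-0.04,-0.1,0,0,0,-1],[-0.05,-0.07,-0.1,0,0,0.0032,-1],[-0.09,-0.1,-0.1,0,0,0.0095,-1],[-0.13,-0.13,-0.1,0,0,0.0159,-1],[-0.16,-0.15,-0.1,0,0,0.0185,-1],[-0.17,-0.16,-0.1,0,0,0.0185,-1],[-0.17,-0.16,-0.1,0,0,0.0185,-1]],
  ],
)

```text
time_s: 11.05
ee_pos: [0.441, -0.2477, 0.3314]
eef_rot: [-3.141, -0.0, 1.553]
force: [0.4, 1.1, -0.6]
grip_width: 0.0941
grip_force: 0.0
```

Run:
```python
from h import *
t,dt,it=shot('top');Q=cloud(dt,it);w,dw,iw=shot('wrist');P=cloud(dw,iw)
s,ds,is_=shot('scene');S=cloud(ds,is_)
cv2.imwrite('pics/m5.png',np.vstack([cv2.resize(t[150:270,300:480],(720,480))[:300],cv2.resize(s[165:240,310:455],(580,300))if 0 else cv2.copyMakeBorder(cv2.resize(s[165:240,310:455],(580,300)),0,0,0,140,0)]))
cv2.imwrite('w5.png',w)
def rep(n,C,m,r=1):
    q=C[m]
    if len(q)<5: return print(n,'few')
    print(n,len(q),'mean',q.mean(0).round(4),q.min(0).round(4),q.max(0).round(4),cv2.minAreaRect(q[:,:2].astype(np.float32)*1000) if r else '')
for n,C in(('t',Q),('w',P),('s',S)):
    X,Y,Z=C[...,0],C[...,1],C[...,2];b=(abs(Y+.07)<.09)&(abs(X-.588)<.03)
    rep(n+' tab',C,b&(Z>.24)&(Z<.272)); rep(n+' plate',C,b&(Z>.115)&(Z<.203)&(X<.592))
    if n!='t':
        q=C[b&(Z>.115)&(Z<.203)&(X<.592)]
        if len(q)>20:
            A=np.c_[q[:,1:],np.ones(len(q))];print('  plane x=a y+b z+c',np.linalg.lstsq(A,q[:,0],rcond=None)[0].round(4))
    c=(abs(X-.428)<.06)&(abs(Y+.266)<.08)
    rep(n+' grip',C,c&(Z>.1)&(Z<.11)); rep(n+' block',C,c&(Z>.023)&(Z<.033))
plan((.428,-.2655,.25,1.555),(.428,-.2655,.078,1.555))
```

```text
t tab 85 mean [ 0.5936 -0.0692  0.2619] [ 0.589  -0.0905  0.2408] [ 0.6015 -0.0509  0.2718] ((595.2799682617188, -70.68467712402344), (39.63460159301758, 12.410499572753906), 89.80349731445312)
t plate 266 mean [ 0.5805 -0.0715  0.1604] [ 0.577  -0.1364  0.1159] [ 0.584  -0.0065  0.2013] ((580.5751953125, -71.49900817871094), (2.6785645484924316, 130.02194213867188), 2.506704568862915)
t grip 63 mean [ 0.4285 -0.2664  0.1058] [ 0.4225 -0.2903  0.1002] [ 0.4354 -0.2415  0.1098] ((428.8791809082031, -265.8972473144531), (48.739009857177734, 12.448835372924805), 88.93778228759766)
t block 355 mean [ 0.4282 -0.2602  0.0291] [ 0.403  -0.3225  0.0232] [ 0.4542 -0.2113  0.033 ] ((428.76629638671875, -266.48614501953125), (111.10720825195312, 50.17256164550781), 88.7269287109375)
w tab 70 mean [ 0.5924 -0.0903  0.2455] [ 0.5889 -0.0915  0.2402] [ 0.5979 -0.0874  0.2527] ((592.879150390625, -90.41410827636719), (3.5956671237945557, 9.457043647766113), 71.62386322021484)
w plate 2300 mean [ 0.5797 -0.0988  0.1614] [ 0.5767 -0.136   0.115 ] [ 0.583  -0.0497  0.203 ] ((579.4384765625, -92.873268
[... 833 characters left out ...]
, (17.612770080566406, 132.19618225097656), 2.659449815750122)
  plane x=a y+b z+c [-3.620e-02  3.000e-04  5.773e-01]
s grip 64 mean [ 0.426  -0.2654  0.105 ] [ 0.4174 -0.2896  0.1002] [ 0.4346 -0.2404  0.1093] ((426.1875, -265.0107116699219), (49.20260238647461, 16.804180145263672), 88.36600494384766)
s block 389 mean [ 0.4219 -0.2677  0.0281] [ 0.3988 -0.3215  0.023 ] [ 0.4557 -0.2089  0.0329] ((427.51422119140625, -265.20440673828125), (112.39125061035156, 56.87397003173828), 89.61506652832031)
t 11.2 p [ 442.7 -246.   331.4] rot [-3.1416e+00 -3.0000e-04  1.5560e+00] F [ 0.3 -1.1 -0.2] w 0.0938 gf 0.0
[-19.7, -14.4, 81.4] [-0.0, -0.0003, 0.001]
[-19.8, -14.4, 253.4] [-0.0, -0.0003, 0.001]
```

View pics/m5.png

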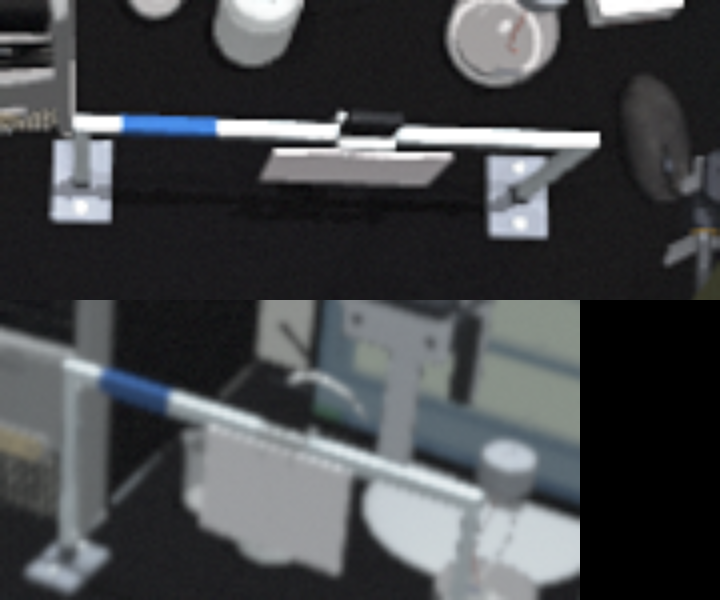

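Top and scene crops: the card hangs on the rail at top (355,165) with its hook over the place where the red band was (now hidden) and its white face towards the robot. It is within about 1 mm of the band centre. Next I grasp the carrier.

In the tool's units: 260 mm / 1000 = 0.26, 165 mm / 1000 = 0.165, 0.006 rad / 3.1416 = 0.0019.

arm_command(
  plan=[
    [[-0.01,-0.008,0.03,0,0,0.0019,-1],[-0.0197,-0.015,0.075,0,0,0.0019,-1],[-0.0197,-0.015,0.12,0,0,0.0019,-1],[-0.0197,-0.015,0.165,0,0,0.0019,-1],[-0.0197,-0.015,0.205,0,0,0.0019,-0.5],[-0.0197,-0.015,0.235,0,0,0.0019,-0.2],[-0.0197,-0.015,0.253,0,0,0.0019,0],[-0.0197,-0.015,0.26,0,0,0.0019,0],[-0.0197,-0.015,0.26,0,0,0.0019,0.2],[-0.0197,-0.015,0.26,0,0,0.0019,0.4],[-0.0197,-0.015,0.26,0,0,0.0019,0.5],[-0.0197,-0.015,0.26,0,0,0.0019,0.6]],
  ],
  squeeze=35,
)

```text
time_s: 12.4
ee_pos: [0.4272, -0.2668, 0.0724]
eef_rot: [3.14, 0.001, 1.549]
force: [-0.5, 0.8, 0.3]
grip_width: 0.0334
grip_force: 0.0
```

```bash
python3 -c "
from h import *
plan((.4275,-.2655,.071,1.55))"
```

```text
t 12.4 p [ 427.2 -266.8   72.4] rot [3.1404e+00 8.0000e-04 1.5489e+00] F [-0.5  0.8  0.3] w 0.0334 gf 0.0
[1.3, 0.2, 1.4] [0.0012, 0.0008, -0.0011]
```

Close at slow pace, then lift gently.

In the tool's units: -12 mm / 1000 = -0.012, -7 mm / 1000 = -0.007, 0.001 rad / 3.1416 = 0.0003.

arm_command(
  plan=[
    [[0.0005,0,0.0005,0.0003,0.0003,0,0.65],[0.0005,0,0.0005,0.0003,0.0003,0,0.72],[0.0005,0,0.0005,0.0003,0.0003,0,0.8],[0.0005,0,0.0005,0.0003,0.0003,0,1],[0.0005,0,0.0005,0.0003,0.0003,0,1],[0.0005,0,0.0005,0.0003,0.0003,0,1],[0.0005,0,0.0005,0.0003,0.0003,0,1],[0.0005,0,0.0005,0.0003,0.0003,0,1],[0.0005,0,-0.0005,0.0003,0.0003,0,1],[0.0005,0,-0.003,0.0003,0.0003,0,1],[0.0005,0,-0.007,0.0003,0.0003,0,1],[0.0005,0,-0.012,0.0003,0.0003,0,1]],
  ],
)

```text
time_s: 13.6
ee_pos: [0.4266, -0.266, 0.0837]
eef_rot: [-3.14, -0.001, 1.549]
force: [0.4, 0.4, -3.6]
grip_width: 0.0112
grip_force: 35.0
```

```bash
python3 -c "
from h import *
plan((.4275,-.2665,.2,1.55),(.479,-.0755,.2,1.613))"
```

```text
t 13.6 p [ 426.6 -266.    83.7] rot [-3.1400e+00 -1.3000e-03  1.5487e+00] F [ 0.4  0.4 -3.6] w 0.0112 gf 35.0
[-0.3, 0.7, -116.3] [-0.0015, -0.0013, -0.0013]
[191.8, 48.0, -116.1] [-0.0015, -0.0014, -0.0643]
```

In the tool's units: -118 mm / 1000 = -0.118, -116 mm / 1000 = -0.116, -0.001 rad / 3.1416 = -0.0003.

arm_command(
  plan=[
    [[0,0,-0.005,-0.0003,-0.0003,0,1],[0,0,-0.012,-0.0003,-0.0003,0,1],[0,0,-0.021,-0.0003,-0.0003,0,1],[0,0,-0.032,-0.0003,-0.0003,0,1],[0,0,-0.045,-0.0003,-0.0003,0,1],[0,0,-0.06,-0.0003,-0.0003,0,1],[0,0,-0.075,-0.0003,-0.0003,0,1],[0,0,-0.089,-0.0003,-0.0003,0,1],[0,0,-0.101,-0.0003,-0.0003,0,1],[0,0,-0.11,-0.0003,-0.0003,0,1],[0,0,-0.116,-0.0003,-0.0003,0,1],[0,0,-0.118,-0.0003,-0.0003,0,1]],
  ],
)

```text
time_s: 14.8
ee_pos: [0.427, -0.2663, 0.2021]
eef_rot: [3.141, 0.0, 1.549]
force: [-0.3, -0.1, -2.8]
grip_width: 0.0113
grip_force: 35.0
```

```bash
python3 -c "
from h import *
plan((.453,-.171,.202,1.582),(.479,-.0755,.202,1.613))"
```

```text
t 14.8 p [ 427.  -266.3  202.1] rot [3.1412e+00 3.0000e-04 1.5488e+00] F [-0.3 -0.1 -2.8] w 0.0113 gf 35.0
[95.8, 23.9, 0.1] [0.0004, 0.0003, -0.0332]
[191.9, 47.8, 0.0] [0.0004, 0.0003, -0.0642]
```

In the tool's units: 115 mm / 1000 = 0.115, 112 mm / 1000 = 0.112, -0.04 rad / 3.1416 = -0.0127.

arm_command(
  plan=[
    [[0.003,0.001,0,0,0,-0.0003,1],[0.009,0.002,0,0,0,-0.001,1],[0.018,0.0045,0,0,0,-0.0019,1],[0.03,0.0075,0,0,0,-0.0032,1],[0.043,0.0108,0,0,0,-0.0048,1],[0.057,0.0142,0,0,0,-0.0064,1],[0.071,0.0177,0,0,0,-0.008,1],[0.085,0.0212,0,0,0,-0.0095,1],[0.097,0.0242,0,0,0,-0.0108,1],[0.106,0.0264,0,0,0,-0.0118,1],[0.112,0.028,0,0,0,-0.0124,1],[0.115,0.0287,0,0,0,-0.0127,1]],
  ],
)

```text
time_s: 16.0
ee_pos: [0.4583, -0.1514, 0.2015]
eef_rot: [-3.142, 0.0, 1.589]
force: [0.0, 0.2, -2.4]
grip_width: 0.0112
grip_force: 35.0
```

In the tool's units: 77 mm / 1000 = 0.077, 75 mm / 1000 = 0.075, -0.024 rad / 3.1416 = -0.0076.

arm_command(
  plan=[
    [[0.002,0.0005,0,0,0,-0.0003,1],[0.006,0.0013,0,0,0,-0.001,1],[0.013,0.003,0,0,0,-0.0016,1],[0.022,0.005,0,0,0,-0.0025,1],[0.032,0.0072,0,0,0,-0.0035,1],[0.043,0.0098,0,0,0,-0.0045,1],[0.054,0.0123,0,0,0,-0.0054,1],[0.063,0.0144,0,0,0,-0.0064,1],[0.07,0.016,0,0,0,-0.007,1],[0.075,0.017,0,0,0,-0.0076,1],[0.077,0.0175,0,0,0,-0.0076,1],[0.077,0.0175,0,0,0,-0.0076,1]],
  ],
)

```text
time_s: 17.2
ee_pos: [0.4743, -0.0744, 0.2015]
eef_rot: [-3.142, 0.0, 1.613]
force: [-0.9, 0.8, -2.3]
grip_width: 0.0112
grip_force: 35.0
```

Run:
```python
from h import *
o=ctrl.get_obs();p0=np.array(o['ee_pos'])
for n in('top','scene','wrist'):
    im,d,i=shot(n);C=cloud(d,i);X,Y,Z=C[...,0],C[...,1],C[...,2]
    if n=='scene':cv2.imwrite('pics/s6.png',cv2.resize(im[150:290,290:480],(760,560),interpolation=cv2.INTER_CUBIC))
    hsv=cv2.cvtColor(im,cv2.COLOR_BGR2HSV).astype(int);H,S=hsv[...,0],hsv[...,1]
    m=(abs(X-.579-.043*(-.07-Y))<.012)&(abs(Y+.07)<.08)&(Z>.115)&(Z<.205); q=C[m]
    if len(q)>20:
        a=np.linalg.lstsq(np.c_[q[:,1:],np.ones(len(q))],q[:,0],rcond=None)[0];print(n,'plate',len(q),q.min(0).round(4),q.max(0).round(4),'plane',a.round(3),'x@',(a@[-.071,.162,1]).round(4))
    m=(abs(H-112)<15)&(S>120)&(abs(X-.479)<.06)&(abs(Y+.075)<.08)&(Z>.1)&(Z<.2);q=C[m]
    if len(q)>20:
        print(n,'block',len(q),q.min(0).round(4),q.max(0).round(4),cv2.minAreaRect(q[:,:2].astype(np.float32)*1000))
        q=q[abs(q[:,2]-.158)<.006]
        if len(q)>30:print('   topplane z=a x+b y+c',np.linalg.lstsq(np.c_[q[:,:2],np.ones(len(q))],q[:,2],rcond=None)[0].round(3))
plan((.479,-.0755,.202,1.613))
```

```text
top plate 122 [ 0.5769 -0.068   0.1159] [ 0.5811 -0.0066  0.2031] plane [-0.038 -0.002  0.578] x@ 0.5804
top block 162 [ 0.449  -0.0515  0.1313] [ 0.4994 -0.0193  0.1902] ((474.1258239746094, -35.57878112792969), (50.14445114135742, 32.188053131103516), 0.6699704527854919)
   topplane z=a x+b y+c [ 0.015 -0.029  0.151]
scene plate 607 [ 0.5728 -0.1351  0.115 ] [ 0.5877 -0.0041  0.2048] plane [-0.039  0.001  0.577] x@ 0.58
scene block 486 [ 0.4427 -0.1299  0.1307] [ 0.5037 -0.0159  0.1886] ((473.803955078125, -72.69992065429688), (59.85435104370117, 112.73394775390625), 1.7751778364181519)
   topplane z=a x+b y+c [0.055 0.006 0.134]
wrist plate 8090 [ 0.575  -0.1352  0.115 ] [0.5918 0.0095 0.205 ] plane [-0.039  0.006  0.575] x@ 0.5785
wrist block 5031 [ 0.4467 -0.1295  0.1374] [ 0.4997 -0.0189  0.1869] ((474.02783203125, -74.85729217529297), (50.160091400146484, 110.05625915527344), 2.494976758956909)
   topplane z=a x+b y+c [ 0.009 -0.003  0.154]
t 17.35 p [474.2 -74.8 201.5] rot [-3.1416e+00  1.0000e-04  1.6124e+00] F [-0.3  0.3 -2.8] w 0.0115 gf 35.0
[-0.9, 4.7, -0.5] [-0.0, 0.0001, -0.0006]
```

View pics/s6.png

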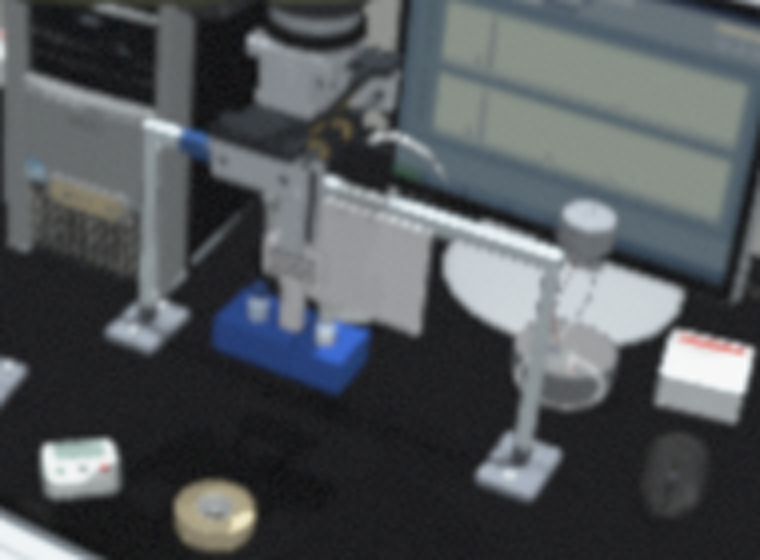

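Scene crop: the carrier is held level in the air at (290,340), with both vials upright at (258,305) and (325,332) in front of the white card (370,265), which still hangs on the rail. A final 4.7 mm trim, then settle.

In the tool's units: 4.7 mm / 1000 = 0.0047, 2.5 mm / 1000 = 0.0025.

arm_command(
  plan=[
    [[0,0.001,0,0,0,0,1],[-0.0003,0.0025,0,0,0,0,1],[-0.0005,0.004,0,0,0,0,1],[-0.0005,0.0047,-0.0004,0,0,0,1],[-0.0005,0.0047,-0.0004,0,0,0,1],[-0.0005,0.0047,-0.0004,0,0,0,1],[-0.0005,0.0047,-0.0004,0,0,0,1],[-0.0005,0.0047,-0.0004,0,0,0,1],[-0.0005,0.0047,-0.0004,0,0,0,1],[-0.0005,0.0047,-0.0004,0,0,0,1]],
  ],
)

```text
time_s: 18.35
ee_pos: [0.479, -0.0749, 0.202]
eef_rot: [3.142, 0.0, 1.613]
force: [0.3, -0.6, -3.4]
grip_width: 0.0116
grip_force: 35.0
```

```bash
python3 -c "
from h import *
plan((.479,-.0753,.202,1.613))
print(ctrl.hand_in())"
```

```text
t 18.35 p [479.  -74.9 202. ] rot [3.1416 0.     1.6127] F [ 0.3 -0.6 -3.4] w 0.0116 gf 35.0
[-0.4, -0.0, -0.0] [0.0, 0.0, -0.0003]
the job is handed in; nothing more can be done
None
```

I handed the job in at 18.4 s (no verdict was returned): the card hangs on the rail about 1 mm from the red band's centre, white face toward the robot, and the gripper holds the carrier level and square about 10 cm in front of it, with both vials upright before the middle of the face.

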